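# Sort sample containers into the rotary bin through the tipping chute

## Task

Take the carton out of the tipping tray and set it down upright on the bench. Turn the rotary bin so that its half-round compartment is centred under the chute, put all the square bottles in the tray together and tip them in by the tray's handle; then bring the open quarter compartment under the chute and in the same way load all the flat slide boxes together and tip them in. Finish with the tray level, and leave the rack, reagent bottle and jar alone.

Things in the scene. Friction and masses are not known exactly. Their poses are not given: they have to be found in the camera images.
- carousel (a joint): round white bin on a turntable, 330 mm across, rim 85 mm and inner floor 26 mm above the bench. Angle in rad, counter-clockwise from above, no stops: at 0 (or whole turns) the half-round compartment is centred under the chute, at -2.356 (or +3.927) the open quarter compartment. Light friction (0.08 N m); stays where left. Turned by the grip bar on its axis
- hub (a point): centre of the black grip bar on the turntable's axis, 140 mm above the bench; bar 64 mm long (this frame's x), 16 thick, 40 high. Frame turns with the bin: half-round compartment where x > 0, open quarter where x < 0 and y > 0, covered quarter where x < 0 and y < 0. Divider walls 105 mm above the bench up to 105 mm from the axis, lower outside
- big_mid (a point): middle of the floor of the half-round compartment, 90 mm from the axis; turns with the bin
- small_mid (a point): middle of the floor of the open quarter compartment, 90 mm from the axis; turns with the bin
- drop (a point): fixed point at the bin's floor level, below the chute's mouth, 90 mm from the turntable's axis; a compartment is under the chute when its middle is here, within about 20 degrees of turn. Chute fixed, 150 mm wide inside, 80 mm long in plan, from 166 mm down to a lip 100 mm high, 30 mm inside the rim. y points from tray to turntable axis, x along the tray's hinge
- tray (a joint): tipping tray of sheet steel at the chute's head: 0 = level, 0.75 rad = fully tipped towards the chute (hard stop). It is lifted by its handle and falls back to level by its own weight (0.4 kg) when let go. Loads slide out from about 0.35 rad
- tray_in (a point): centre of the tray's smooth floor, 172 mm above the bench when level; inside 150 mm (x, parallel to the hinge) by 137 mm (y, positive towards the chute, where the tray is open), walls 35 mm high on the other three sides
- handle (a point): middle of the tray's handle, a round black bar of 14 mm diameter, 124 mm long parallel to the hinge (this point's x axis), 214 mm above the bench when level, 38 mm outside the tray's end wall, so that fingers fit on either side of it from above. Moves with the tray, on a 185 mm radius about the hinge
- tray_hinge (a point): middle of the tray's hinge axis, at its chute edge, fixed, 168 mm above the bench; axis along this point's x; y points towards the turntable
- carton_c (a point): white carton, 96 (x) x 60 (y) x 70 (z) mm, about 130 g, lying in the tray at the start; the point is its centre
- reagent: amber reagent bottle with blue cap, 72 mm across, 160 mm tall, standing beyond the work; bystander; origin under its base
- jar: low white jar 76 mm across, 60 mm tall, bystander beyond the work; origin under its base
- tube_rack: white rack of green-capped tubes, 70 x 150 mm, 115 mm tall, bystander beyond the work; origin under its base
- bottle1_c (a point): square amber sample bottle with a round white cap, 38 x 38 mm and 70 mm tall (square body up to 48 mm, cap 28 mm across above), about 90 g, standing on the bench at the start; the point is its centre, 35 mm above its underside; z along its height, x and y square to its sides. May be absent
- bottle2_c (a point): square amber sample bottle with a round white cap, 38 x 38 mm and 70 mm tall (square body up to 48 mm, cap 28 mm across above), about 90 g, standing on the bench at the start; the point is its centre, 35 mm above its underside; z along its height, x and y square to its sides. May be absent
- bottle3_c (a point): square amber sample bottle with a round white cap, 38 x 38 mm and 70 mm tall (square body up to 48 mm, cap 28 mm across above), about 90 g, standing on the bench at the start; the point is its centre, 35 mm above its underside; z along its height, x and y square to its sides. May be absent
- slidebox1_c (a point): flat grey slide box, 84 (x) x 34 (y) x 24 (z) mm, about 70 g, lying on the bench at the start; the point is its centre. May be absent
- slidebox2_c (a point): flat grey slide box, 84 (x) x 34 (y) x 24 (z) mm, about 70 g, lying on the bench at the start; the point is its centre. May be absent
There are look-alikes about, which are no part of the job. Leave any purple look-alike of the part that bears bottle2_c alone.

How it is judged (in metres and radians):
On the way, in this order (a step that is already met when the one before it is completed fails the run):
1. the carton is out of the tray and set upright on the bench (height (world z) of carton_c below 0.05 m and angle between carton_c's own z axis and vertical below 0.2 rad), for 0.3 s.
2. all the bottles are in the level tray and the half-round compartment is under the chute (horizontal distance between big_mid and drop below 0.035 m and value of joint tray below 0.06 rad and x of bottle1_c in the frame of tray_in between -0.08 and 0.08 m and y of bottle1_c in the frame of tray_in between -0.075 and 0.08 m and z of bottle1_c in the frame of tray_in between 0 and 0.07 m and x of bottle2_c in the frame of tray_in between -0.08 and 0.08 m and y of bottle2_c in the frame of tray_in between -0.075 and 0.08 m and z of bottle2_c in the frame of tray_in between 0 and 0.07 m and x of bottle3_c in the frame of tray_in between -0.08 and 0.08 m and y of bottle3_c in the frame of tray_in between -0.075 and 0.08 m and z of bottle3_c in the frame of tray_in between 0 and 0.07 m), for 0.2 s.
3. all the bottles have been tipped into the half-round compartment (horizontal distance between each of bottle1_c, bottle2_c, bottle3_c and hub below 0.17 m and height (world z) of each of bottle1_c, bottle2_c, bottle3_c below 0.12 m and x of each of bottle1_c, bottle2_c, bottle3_c in the frame of hub above 0 m), for 0.3 s.
4. all the slide boxes are in the level tray and the open quarter compartment is under the chute (horizontal distance between small_mid and drop below 0.035 m and value of joint tray below 0.06 rad and x of slidebox1_c in the frame of tray_in between -0.08 and 0.08 m and y of slidebox1_c in the frame of tray_in between -0.075 and 0.08 m and z of slidebox1_c in the frame of tray_in between 0 and 0.07 m and x of slidebox2_c in the frame of tray_in between -0.08 and 0.08 m and y of slidebox2_c in the frame of tray_in between -0.075 and 0.08 m and z of slidebox2_c in the frame of tray_in between 0 and 0.07 m), for 0.2 s.
5. all the slide boxes have been tipped into the open quarter compartment (horizontal distance between each of slidebox1_c, slidebox2_c and hub below 0.17 m and height (world z) of each of slidebox1_c, slidebox2_c below 0.12 m and x of each of slidebox1_c, slidebox2_c in the frame of hub below 0 m and y of each of slidebox1_c, slidebox2_c in the frame of hub above 0 m), for 0.3 s.
At the end, for the whole second after the job is handed in: every bottle's centre is in the half-round compartment and every slide box's centre in the open quarter compartment (on the right side of the divider walls, within 170 mm of the axis, below 120 mm height), the tray is level within 0.06 rad, and the carton stands upright (within 0.2 rad) on the bench (all of step 1 and all of step 3 and all of step 5 and value of joint tray below 0.06 rad); the robot touches nothing.
It fails at once if the reagent bottle is pushed more than 40 mm or tipped over (distance of reagent from where it was at the start of the episode above 0.04 m or angle between reagent's own z axis and vertical above 0.4 rad).
It fails at once if the jar is pushed more than 40 mm or tipped over (distance of jar from where it was at the start of the episode above 0.04 m or angle between jar's own z axis and vertical above 0.4 rad).
It fails at once if the tube rack is pushed more than 40 mm or tipped over (distance of tube_rack from where it was at the start of the episode above 0.04 m or angle between tube_rack's own z axis and vertical above 0.4 rad).
Of bottle1, bottle2, bottle3 only 2 to 3 are there at a start; the rules pass over those that are not, and their reading is None.
Of slidebox1, slidebox2 only 1 to 2 are there at a start; the rules pass over those that are not, and their reading is None.
At some moment in a run one of slidebox1, slidebox2, carton may be knocked a few centimetres aside while the robot is not near it.
Once in a run the grip may slacken for a moment while it holds something.
It also fails if it takes over 210 s, if anything falls off the work surface, if the arm or the gripper's body presses on something with over 40 N, if the wrist force passes 120 N, or if a joint passes its speed limit or range.

## Robot

A 6-joint arm with a two-finger parallel gripper is mounted at the origin on the work surface. World frame = base frame: x ahead of the robot, y to its left, z up, the work surface at z = 0. Lengths are in m, angles in degrees, forces in N, time in s.
With the tool pointing down it reaches from about 0.35 to 0.875 m from the base axis. Payload 4.2 kg.
Tool frame: the origin (TCP) lies midway between the tips of the shut fingers; the grasp point (between the pads) lies 19 mm behind it; y points along the fingers, z is the direction in which the jaws open and shut, and the axes are right-handed (so a half turn about y gives the same grasp; the last joint's range is limited). The gripper opens to 87 mm and grips with 3 to 60 N. Pads are 19 mm wide; open, the fingers measure 117 mm over their backs; the gripper's body (75 mm by 190 mm) begins 51 mm behind the grasp point.
Start: joints at [-52.047, 22.042, 0.453, 0, -68.411, -14.817], TCP at [0.246, -0.575, 0.223] pointing down, gripper open.
Joint ranges: [-179.83, 179.83], [-69.29, 118.12], [-61.27, 80.66], [-181.25, 117.63], [-171.15, -9.14], [-177.46, 177.46]. Speed limits (degrees/s): [159.86, 159.86, 180, 180, 180, 180].

## Interface

Orientations are given as [roll, pitch, yaw] about the fixed x, y, z axes, in that order (R = Rz(yaw) Ry(pitch) Rx(roll)).
In Python, from workcell import env gives the robot as it stands. The module is installed in compiled form; this text tells all that it offers. Calls block until the motion is done:
- env.goto(position, orientation): joint-space move of the TCP to a pose.
- env.move_straight(position, rotation=None, rate=0.15, force_limit=None): straight line of the TCP; rotation=None keeps the orientation; rate is the mean speed in m/s. With force_limit (N) it stops when the force on the tool has changed by that much, and returns True; else False.
- env.set_joints(angles): joint-space move.
- env.gripper_to(opening, grasp_force=None): opening from 0.0 (shut) to 1.0 (fully open); grasp_force is the grip in N (None keeps the last); returns when the fingers have stopped.
- env.dwell(seconds).
- env.inverse_kinematics(position, orientation): joint angles nearest the present ones, or None.
- env.read_state(): the state.
- env.grab_frame(name): name is "scene" or "top" or "wrist"; returns a dict with "image" (400x640x3 uint8, blue, green, red), "fx", "fy", "cx", "cy" (pixels), "position" and "orientation" of the camera in the world. Camera axes: x right, y up, looking along -z (the intrinsics and any distortion apply to the point x, -y, -z); pixel columns grow to the right and rows downward; lengths in m; the calibration is good to about 2 mm. A picture is of the moment at which its call begins. There is no depth.
A pose or a line that the arm cannot do raises env.Unreachable and nothing moves.
- env.close_job(): hands the job in, once; it reports no verdict.
Trained networks look in a picture, given as the dict that the camera call returned (one of the last four; its "shot" number tells which), for a name from the list of things; names that differ only in an ending like _2 or _b are one class to them, and where a whole thing is asked for, a point or a joint stands for the part that bears it (a point fixed in the world has none). Each returns a list of dicts, best first, with "score" (0 to 1); they miss things now and then, are a little off and sometimes report something else, mostly with a low value. They report only what shows in the picture. A call takes as long as a camera call. They do not tell look-alikes from the thing itself.
- env.search_frame(picture, thing): "xyz" ([x, y, z] in m, in world coordinates, good to about 4 mm: the middle of the surface that is visible of it).
- env.trace(picture, thing): "mask" (400x640 bool, what is visible of it).
The state is a dict: "clock": time; "joint_positions": joint angles; "qvel": joint speeds; "joint_torque": joint torques, N m; "position": TCP position; "tool_rot": TCP orientation; "force": force on the tool from outside, world axes, zero at the start; "wrist_torque": the same for the moment, N m; "opening": opening from 0.0 (shut) to 1.0 (fully open).
Only numpy, scipy, OpenCV 4.12 (cv2) and the standard library are available. Lean on these libraries where they do the work, as an engineer would, in place of code of your own. Each camera call takes 0.05 s, during which the arm holds its last target. There are 200 camera calls.

## Working session

There is one attempt and no reset: what is moved stays moved. The work goes in short steps, each a Python script; the robot and the scene stay as the last script left them, time stands still between calls to the robot, and variables do not carry over. Pictures are saved under pics/ and viewed, about 12 in all and at most 16, crops included, and the job is handed in when it is done.

```bash
mkdir -p pics; cat > h.py <<'E'
import numpy as np, cv2
from scipy.spatial.transform import Rotation as R
from workcell import env
def pose():
    s=env.read_state(); return np.round(s['position'],3), np.round(s['tool_rot'],1), round(s['opening'],3), round(s['clock'],1)
def ray(f,u,v):
    # pixel -> world ray (ignores distortion)
    d=np.array([(u-f['cx'])/f['fx'],-(v-f['cy'])/f['fy'],-1.])
    o=f['orientation']; M=R.from_euler('xyz',o,degrees=True) if np.size(o)==3 else (R.from_matrix(o) if np.size(o)==9 else R.from_quat(o))
    return np.array(f['position']),M.apply(d)
def at_z(f,u,v,z):
    p,d=ray(f,u,v); return p+d*(z-p[2])/d[2]
def shot(name,fn):
    f=env.grab_frame(name); cv2.imwrite('pics/'+fn,f['image']); return f
E
python3 - <<'E'
from h import *
print(pose()); s=env.read_state(); print(s['tool_rot'])
for n in ['top','scene']:
    f=shot(n,n+'0.png'); print(n,{k:v for k,v in f.items() if k!='image'})
    for t in ['carton_c','bottle1_c','slidebox1_c','handle','hub','reagent','jar','tube_rack','tray','carousel']:
        print(t,[(np.round(d['xyz'],3).tolist(),round(d['score'],2)) for d in env.search_frame(f,t)])
E
```

```text
(array([ 0.245, -0.574,  0.221]), array([-89.9,   0. ,  23.1]), 1.0, 0.0)
[-8.98767972e+01  2.77002851e-03  2.31243506e+01]
top {'fx': 432.75398222848025, 'fy': 432.75398222848025, 'cx': 322.4202015030895, 'cy': 203.52014678222764, 'position': array([0.40467996, 0.00722835, 1.18004001]), 'orientation': array([  7.81357284,   0.77957088, -91.39066573]), 'shot': 1}
carton_c [([0.594, 0.021, 0.242], 0.7), ([0.558, -0.35, 0.048], 0.4)]
bottle1_c [([0.545, -0.236, 0.052], 0.59)]
slidebox1_c [([0.629, -0.247, 0.021], 0.59)]
handle [([0.588, -0.012, 0.172], 0.8)]
hub [([0.556, 0.315, 0.029], 0.61)]
reagent [([0.767, -0.115, 0.109], 0.79)]
jar [([0.718, -0.324, 0.058], 0.82)]
tube_rack [([0.758, 0.068, 0.112], 0.73), ([0.59, -0.015, 0.171], 0.3)]
tray [([0.556, 0.317, 0.028], 0.66), ([0.584, -0.014, 0.167], 0.57), ([0.56, -0.353, 0.046], 0.39)]
carousel [([0.552, 0.317, 0.03], 0.56)]
scene {'fx': 399.41497331819846, 'fy': 399.41497331819846, 'cx': 323.09129791999675, 'cy': 198.7618021002781, 'position': array([ 1.61028524, -0.00725654,  0.81764564]), 'orientation': array([58.0941593 , -1.39912503, 88.60182124]), 'shot': 2}
carton_c [([0.632, 0.02, 0.24], 0.66), ([0.564, -0.24, 0.041], 0.41)]
bottle1_c [([0.565, -0.238, 0.04], 0.7)]
slidebox1_c [([0.644, -0.244, 0.022], 0.82), ([0.589, 0.2, 0.066], 0.29), ([0.571, -0.355, 0.042], 0.24)]
handle [([0.645, -0.018, 0.193], 0.84), ([0.584, 0.302, 0.058], 0.34)]
hub [([0.585, 0.299, 0.066], 0.94)]
reagent [([0.808, -0.112, 0.088], 0.78)]
jar [([0.744, -0.322, 0.044], 0.89)]
tube_rack [([0.8, 0.067, 0.073], 0.94)]
tray [([0.644, -0.018, 0.192], 0.62)]
carousel [([0.583, 0.301, 0.062], 0.71)]
```

View pics/top0.png

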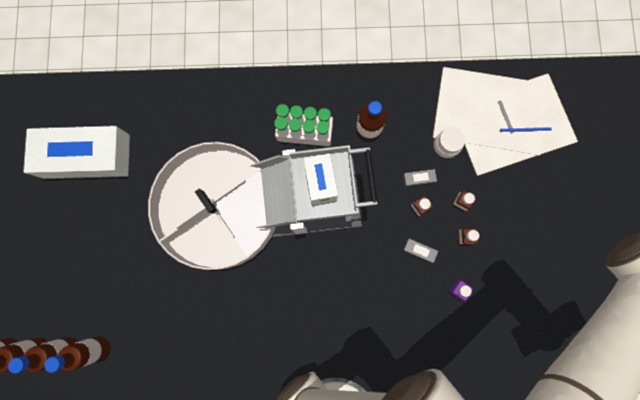

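View pics/scene0.png

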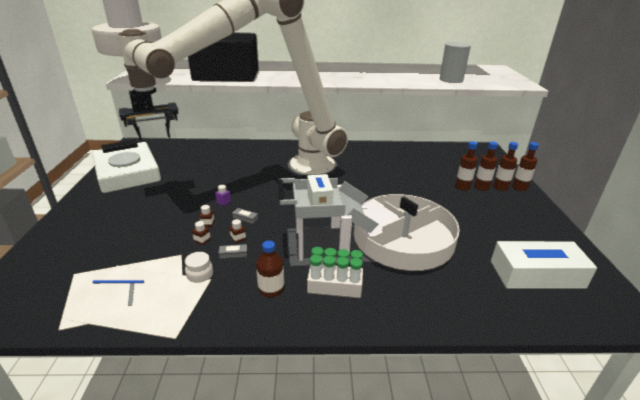

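Seen in top: amber square bottles at (424,204), (466,200) and (470,236). The one at (462,290) is purple, so it is a look-alike and stays. Slide boxes are at (420,177) and (421,250). The carton is in the tray at (321,178), and the big white box at (75,152) is a look-alike. I'll confirm in an enlarged crop.

```bash
python3 - <<'E'
from h import *
f=env.grab_frame('top'); im=f['image']
a=cv2.resize(im[130:310,240:500],None,fx=3,fy=3,interpolation=cv2.INTER_CUBIC)
cv2.imwrite('pics/crop1.png',a)
b=cv2.resize(im[135:275,145:285],None,fx=4,fy=4,interpolation=cv2.INTER_CUBIC)
cv2.imwrite('pics/crop2.png',b)
for t in ['bottle1_c','slidebox1_c','carton_c','handle','hub']:
    for d in env.trace(f,t):
        m=d['mask'].astype(np.uint8); n,l,st,c=cv2.connectedComponentsWithStats(m)
        print(t,round(d['score'],2),[(st[i].tolist(),np.round(c[i],1).tolist()) for i in range(1,n) if st[i,4]>8])
for n,(u,v) in dict(b1=(425,204),b2=(466.5,199.5),b3=(472.5,236),purple=(464,290)).items(): print(n,np.round(at_z(f,u,v,.07),3))
E
```

```text
bottle1_c 0.66 [([412, 197, 20, 18, 226], [421.3, 205.7])]
slidebox1_c 0.92 [([403, 170, 34, 16, 438], [419.2, 177.5])]
slidebox1_c 0.4 [([290, 146, 73, 76, 3064], [325.2, 185.4]), ([355, 147, 23, 58, 405], [370.0, 175.3])]
carton_c 0.89 [([304, 154, 34, 50, 1233], [320.6, 179.1])]
handle 0.66 [([289, 146, 88, 76, 3525], [330.9, 183.7])]
hub 0.68 [([149, 142, 124, 127, 12090], [209.5, 206.3])]
b1 [ 0.549 -0.246  0.07 ]
b2 [ 0.558 -0.353  0.07 ]
b3 [ 0.464 -0.362  0.07 ]
purple [ 0.329 -0.331  0.07 ]
```

View pics/crop1.png

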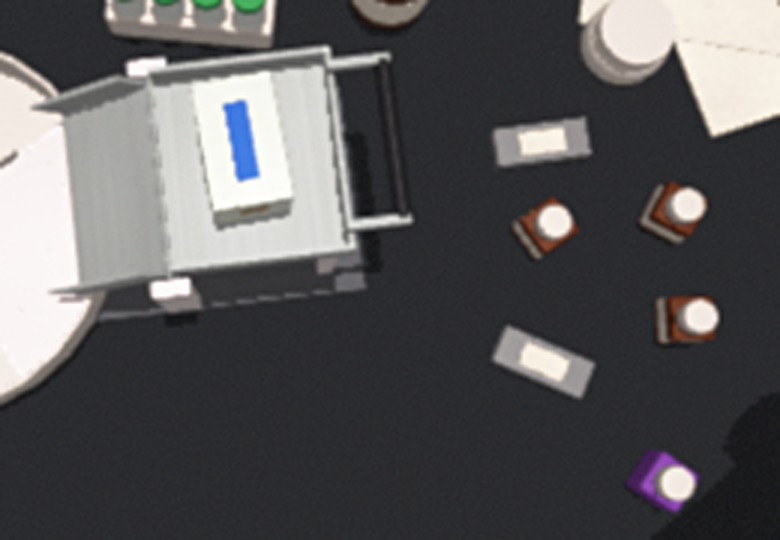

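View pics/crop2.png

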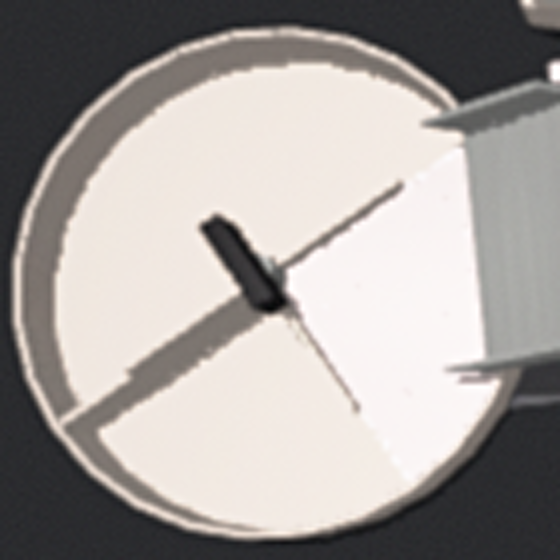

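```bash
python3 - <<'E'
from h import *
f=env.grab_frame('top'); im=f['image']
c1=lambda x,y,z: at_z(f,(x+.5)/3-.5+240,(y+.5)/3-.5+130,z)
c2=lambda x,y,z: at_z(f,(x+.5)/4-.5+145,(y+.5)/4-.5+135,z)
C=[c1(*p,.242) for p in [(193,84),(268,72),(291,198),(214,212)]]
print('carton',np.round(C,3).tolist(),'edges',[round(np.linalg.norm(C[i]-C[(i+1)%4]),3) for i in range(4)],np.mean(C,0).round(3))
h=[c1(384,57,.214),c1(407,218,.214)]; print('handle',np.round(h,3),np.mean(h,0).round(3),'dir',np.degrees(np.arctan2(*(h[0]-h[1])[[1,0]])))
w=[c1(329,50,.207),c1(357,237,.207)]; print('endwall top',np.round(w,3),np.mean(w,0).round(3))
g=[c1(152,82,.168),c1(169,270,.168)]; print('hingeedge',np.round(g,3),np.mean(g,0).round(3))
# rim circle fit on crop2 outer rim points
P=np.array([c2(*p,.085) for p in [(15,270),(45,155),(120,70),(280,27),(395,57),(40,400),(66,428),(130,492),(200,525)]])[:,:2]
A=np.c_[2*P,np.ones(len(P))]; s=np.linalg.lstsq(A,(P**2).sum(1),rcond=None)[0]; print('axis',s[:2].round(3),'R',np.sqrt(s[2]+s[:2]@s[:2]).round(3))
b=[c2(212,222,.16),c2(268,300,.16)]; print('bar',np.round(b,3),np.mean(b,0).round(3),np.linalg.norm(b[0]-b[1]),'ang',np.degrees(np.arctan2(*(b[0]-b[1])[[1,0]])))
d=[c2(402,184,.105),c2(280,268,.105)];print('div ang',np.degrees(np.arctan2(*(d[0]-d[1])[[1,0]])))
for n,q,z in [('s1',[(493,130),(586,118),(591,154),(499,166)],.024),('s2',[(508,326),(595,366),(584,398),(492,358)],.024)]:
    Q=[c1(*p,z) for p in q]; print(n,np.mean(Q,0).round(3),[round(np.linalg.norm(Q[i]-Q[(i+1)%4]),3) for i in range(4)],'long ang',np.degrees(np.arctan2(*(Q[1]-Q[0])[[1,0]])))
E
```

```text
carton [[0.638, 0.055, 0.242], [0.645, -0.0, 0.242], [0.55, -0.015, 0.242], [0.541, 0.042, 0.242]] edges [np.float64(0.056), np.float64(0.096), np.float64(0.057), np.float64(0.097)] [0.594 0.02  0.242]
handle [[ 0.662 -0.09   0.214]
 [ 0.537 -0.102  0.214]] [ 0.599 -0.096  0.214] dir 5.713327193546214
endwall top [[ 0.67  -0.048  0.207]
 [ 0.525 -0.065  0.207]] [ 0.597 -0.056  0.207]
hingeedge [[0.658 0.092 0.168]
 [0.507 0.081 0.168]] [0.583 0.086 0.168]
axis [0.566 0.305] R 0.162
bar [[0.585 0.316 0.16 ]
 [0.537 0.282 0.16 ]] [0.561 0.299 0.16 ] 0.05896388073760712 ang 35.450938523536166
div ang -56.10231611952422
s1 [ 0.629 -0.248  0.024] [np.float64(0.085), np.float64(0.033), np.float64(0.084), np.float64(0.033)] long ang -84.0655360279245
s2 [ 0.432 -0.24   0.024] [np.float64(0.083), np.float64(0.03), np.float64(0.087), np.float64(0.032)] long ang -116.41378521861242
```

Measurements agree with the given sizes: carton 96 × 57, boxes 84 × 32, handle to hinge about 185, rim R 0.162. The carton top is at z = 0.242, so it is upright. Tray frame yaw is about 5° and the bin is at about +119.5°. I'll start with the carton.

```bash
cat >> h.py <<'E'
T=np.array([.5885,.0125]); A=np.radians(5.0)
def tr(x,y): return T+np.array([x*np.cos(A)-y*np.sin(A), x*np.sin(A)+y*np.cos(A)])
HD=np.array([.599,-.096]); AX=np.array([.565,.304])
def best_yaw(p,yaw):
    js=np.array(env.read_state()['joint_positions']); c=[]
    for y in (yaw,yaw+180,yaw-180):
        q=env.inverse_kinematics(p,[-90,0,y])
        if q is not None: c.append((np.abs(np.array(q)-js).max(),y))
    return min(c)[1]
def over(xy,z,yaw,fixed=False):
    "raise to safe height, travel, orientation down"
    p=[*xy,z]
    y=yaw if fixed else best_yaw(p,yaw)
    env.goto(p,[-90,0,y]); return y
def up(z,rate=.25):
    p=env.read_state()['position']; env.move_straight([p[0],p[1],z],rate=rate)
def down(xy,z,rate=.15,fl=15):
    hit=env.move_straight([*xy,z],rate=rate,force_limit=fl)
    if hit: print('CONTACT',pose())
    return hit
E
python3 - <<'E'
from h import *
c=np.array([.594,.0205])
up(.34); y=over(c,.34,9); print(y,pose())
down(c,.190); env.gripper_to(0,25); print(pose()); up(.36)
print(pose()); env.gripper_to(0,25)
p=np.array([.41,.03]); y=over(p,.30,9); down(p,.05); hit=down(p,.0165,rate=.05,fl=8); print(pose(),'y',y)
env.gripper_to(1.0); up(.36); print(pose())
f=shot('top','t1.png'); print([(np.round(d['xyz'],3).tolist(),round(d['score'],2)) for d in env.search_frame(f,'carton_c')])
a=cv2.resize(f['image'][130:350,200:500],None,fx=2.6,fy=2.6,interpolation=cv2.INTER_CUBIC);cv2.imwrite('pics/t1c.png',a)
E
```

```text
9 (array([0.594, 0.02 , 0.34 ]), array([-90. ,   0. ,   8.9]), 1.001, 4.5)
(array([0.594, 0.02 , 0.19 ]), array([-90.,  -0.,   9.]), 0.689, 6.3)
(array([0.593, 0.021, 0.358]), array([-90. ,   0.2,   9. ]), 0.692, 7.1)
CONTACT (array([0.409, 0.03 , 0.018]), array([-90. ,   0.1,   9. ]), 0.689, 10.5)
(array([0.409, 0.03 , 0.018]), array([-90. ,   0.1,   9. ]), 0.689, 10.5) y 9
(array([0.408, 0.029, 0.359]), array([-90. ,   0.3,   9. ]), 1.0, 12.8)
[]
```

View pics/t1c.png

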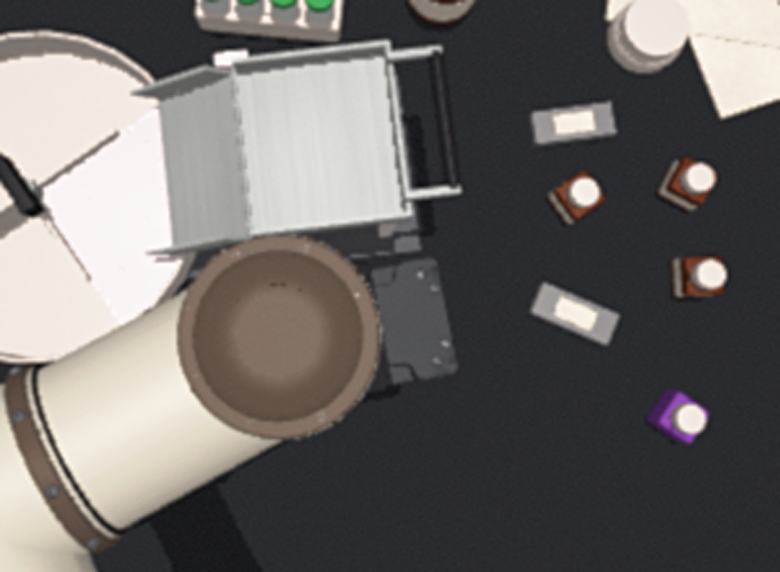

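Tray is empty and the bin untouched. Next I refine the bar with the wrist camera and turn the bin.

```bash
python3 - <<'E'
from h import *
y=over(AX,.36,34.5); print(y,pose())
f=shot('wrist','w1.png'); print(f['position'],f['orientation'])
for d in env.search_frame(f,'hub'): print(np.round(d['xyz'],3),d['score'])
f=env.grab_frame('top'); print('carton',[(np.round(d['xyz'],3).tolist(),round(d['score'],2)) for d in env.search_frame(f,'carton_c')])
for dy in (-119.5,): print([np.round(env.inverse_kinematics([*AX,.125],[-90,0,k]),0).tolist() if env.inverse_kinematics([*AX,.125],[-90,0,k]) is not None else None for k in (34.5,-85,214.5,95,-40,-145)])
E
```

```text
34.5 (array([0.565, 0.303, 0.361]), array([-90. ,  -0. ,  34.4]), 0.998, 14.1)
[0.49971366 0.25796581 0.52287773] [-1.66142986e+01  8.64228226e-02  1.24437915e+02]
[0.542 0.3   0.033] 0.69
carton [([0.416, 0.032, 0.068], 0.8)]
[[43.0, 28.0, -5.0, -0.0, -57.0, -98.0], [43.0, 28.0, -5.0, 0.0, -57.0, 142.0], [43.0, 28.0, -5.0, 0.0, -57.0, 82.0], [43.0, 28.0, -5.0, 0.0, -57.0, -38.0], [43.0, 28.0, -5.0, 0.0, -57.0, -173.0], [43.0, 28.0, -5.0, 0.0, -57.0, 82.0]]
```

View pics/w1.png

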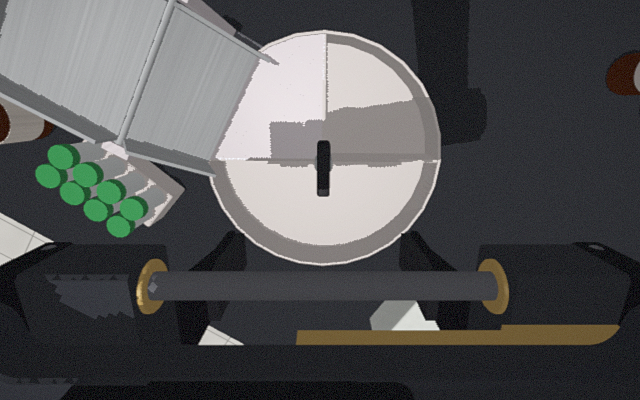

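```bash
python3 - <<'E'
from h import *
f=env.grab_frame('wrist'); im=f['image']
P=np.array([at_z(f,*p,.085) for p in [(440.5,160),(325,30),(323,265),(436,115),(420,225),(390,62),(235,223),(260,250)]])[:,:2]
M=np.c_[2*P,np.ones(len(P))]; s=np.linalg.lstsq(M,(P**2).sum(1),rcond=None)[0]; print('axis',s[:2].round(4),'R',np.sqrt(s[2]+s[:2]@s[:2]).round(4))
m=(im.max(2)<60).astype(np.uint8)[130:205,300:350]; n,l,st,c=cv2.connectedComponentsWithStats(m); i=1+st[1:,4].argmax(); x,yy,w,h,_=st[i]; x+=300; yy+=130; print(x,yy,w,h)
print('far top edge',at_z(f,x+w/2,yy,.16).round(4),'bottom near',at_z(f,x+w/2,yy+h,.12).round(4),at_z(f,x+w/2,yy+h,.16).round(4))
top=[at_z(f,x+w/2,v,.16) for v in (yy,yy+h)]; d=top[0]-top[1]; print('bar ang',np.degrees(np.arctan2(d[1],d[0])))
print('div ang', np.degrees(np.arctan2(*(at_z(f,326.5,40,.085)-at_z(f,326,118,.105))[[1,0]])))
E
```

```text
axis [0.5648 0.3065] R 0.1636
317 141 13 55
far top edge [0.533  0.2817 0.16  ] bottom near [0.5968 0.3256 0.12  ] [0.5871 0.3189 0.16  ]
bar ang -145.51802109411534
div ang -145.89249705696773
```

```bash
cat >> h.py <<'E'
AX=np.array([.564,.3035])
def turn(y0,y1,g=12,step=15):
    env.goto([*AX,.30],[-90,0,y0]); down(AX,.127)
    env.gripper_to(0,g); F0=np.array(env.read_state()['force']); print('gripped',pose(),F0.round(1))
    n=int(np.ceil(abs(y1-y0)/step))
    for y in np.linspace(y0,y1,n+1)[1:]:
        env.move_straight([*AX,.127],[-90,0,y],rate=.05)
        s=env.read_state(); print(round(y),np.round(s['force'],1),np.round(s['position'],4),round(s['clock'],1))
        if np.linalg.norm(s['force'])>50: print('HIGH'); break
    env.gripper_to(.8); up(.30)
E
python3 - <<'E'
from h import *
turn(214.4,94.9)
f=shot('wrist','w2.png'); f=shot('top','t2.png')
b=cv2.resize(f['image'][130:320,145:505],None,fx=2.2,fy=2.2,interpolation=cv2.INTER_CUBIC)
cv2.imwrite('pics/t2c.png',b)
E
```

```text
gripped (array([0.564, 0.303, 0.127]), array([ -90. ,   -0. , -145.6]), 0.182, 19.5) [ 0.5 -1.9  0.1]
199 [ 1.2 -3.8 -0.9] [0.564  0.3025 0.1269] 19.9
185 [ 2.8 -5.3  0.8] [0.5641 0.3021 0.1269] 20.3
170 [ 1.  -6.1  1.7] [0.5635 0.3017 0.127 ] 20.7
155 [-0.9 -5.7  2.8] [0.5629 0.3016 0.1271] 21.1
140 [-3.4 -5.1  3.3] [0.5623 0.3018 0.1271] 21.5
125 [-3.8 -3.5  4.4] [0.562  0.3022 0.1271] 21.9
110 [-5.8 -2.2  4.1] [0.5619 0.3028 0.1271] 22.3
95 [-6.4 -0.4  3.5] [0.5621 0.3034 0.1271] 22.7
```

View pics/w2.png

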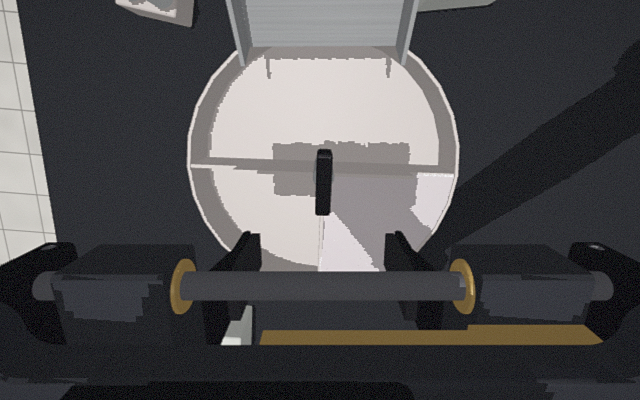

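Half-round compartment is now centred under the chute. Next are close looks at the bottles and slide boxes.

```bash
cat >> h.py <<'E'
AX=np.array([.562,.302])
def proj(f,p):
    M=R.from_euler('xyz',f['orientation'],degrees=True); d=M.inv().apply(np.array(p)-f['position'])
    return f['cx']+f['fx']*d[0]/-d[2], f['cy']-f['fy']*d[1]/-d[2]
def crop(f,p,k=75,s=3):
    u,v=[int(round(a)) for a in proj(f,p)]; v0=max(v-k,0);u0=max(u-k,0)
    return cv2.resize(f['image'][v0:v0+2*k,u0:u0+2*k],(260,260),interpolation=cv2.INTER_CUBIC),(u0,v0,260/(2*k))
E
python3 - <<'E'
from h import *
B=dict(b2=(.558,-.353,.07),b3=(.464,-.362,.07),b1=(.549,-.246,.07))
S=dict(s1=(.629,-.248,.024),s2=(.432,-.240,.024))
tiles=[]
for n,p in {**B,**S}.items():
    over(p[:2],.32,0); f=env.grab_frame('wrist'); t,info=crop(f,p)
    im=f['image'].astype(int); hsv=cv2.cvtColor(f['image'],cv2.COLOR_BGR2HSV); u,v=proj(f,p)
    yy,xx=np.mgrid[:400,:640]; near=np.hypot(xx-u,yy-v)<60
    if n[0]=='b': 
        white=near&(im.min(2)>150); nn,l,st,c=cv2.connectedComponentsWithStats(white.astype(np.uint8)); i=1+st[1:,4].argmax()
        print(n,'proj',np.round((u,v),1),'cap',np.round(c[i],1),st[i],'xyz',at_z(f,*c[i],.07).round(4),info)
        body=near&(hsv[...,1]>90)&(hsv[...,2]>35)|(l==i)
        pts=np.argwhere(body)[:,::-1].astype(np.float32)
    else:
        m=near&(im.min(2)>75); nn,l,st,c=cv2.connectedComponentsWithStats(m.astype(np.uint8)); i=1+st[1:,4].argmax(); pts=np.argwhere(l==i)[:,::-1].astype(np.float32)
        print(n,'proj',np.round((u,v),1),c[i].round(1),'xyz',at_z(f,*c[i],.024).round(4),info)
    q=cv2.boxPoints(cv2.minAreaRect(pts)); Q=np.array([at_z(f,*a,.024 if n[0]=='s' else .048) for a in q]); e=np.diff(Q[[0,1,2]],axis=0)
    print('  rect',[(round(np.linalg.norm(a),3),round(float(np.degrees(np.arctan2(a[1],a[0]))),1)) for a in e],Q.mean(0).round(4))
    for a in q: cv2.circle(t,tuple(int(round(b)) for b in ((a-np.array(info[:2]))*info[2])),3,(0,255,0),-1)
    cv2.putText(t,n,(5,20),0,.6,(0,255,255)); tiles.append(t); print('  cam',f['orientation'].round(2))
tiles.append(tiles[0]*0); cv2.imwrite('pics/tiles.png',np.vstack([np.hstack(tiles[:3]),np.hstack(tiles[3:])])); print(pose())
E
```

```text
b2 proj [322.5 165.3] cap [316.4 167.6] [306 157  21  22 367] xyz [ 0.5611 -0.3611  0.07  ] (247, 90, 1.7333333333333334)
  rect [(np.float64(0.09), 140.3), (np.float64(0.117), 53.0)] [ 0.5436 -0.343   0.048 ]
  cam [-1.662e+01  4.000e-02  9.008e+01]
b3 proj [323.1 165.6] cap [320.8 166.4] [311 155  21  24 390] xyz [ 0.4651 -0.365   0.07  ] (248, 91, 1.7333333333333334)
  rect [(np.float64(0.039), 93.6), (np.float64(0.112), 4.2)] [ 0.5013 -0.3624  0.048 ]
  cam [-16.71   0.09  89.99]
b1 proj [322.4 165.2] cap [321.1 211.1] [ 293  199   56   24 1042] xyz [ 0.6132 -0.2476  0.07  ] (247, 90, 1.7333333333333334)
  rect [(np.float64(0.129), 107.3), (np.float64(0.115), 19.1)] [ 0.5842 -0.2505  0.048 ]
  cam [-1.654e+01  5.000e-02  9.012e+01]
s1 proj [323.7 160.3] [323.3 160.8] xyz [ 0.6298 -0.2486  0.024 ] (249, 85, 1.7333333333333334)
  rect [(np.float64(0.082), 95.8), (np.float64(0.034), 7.3)] [ 0.6299 -0.2488  0.024 ]
  cam [-1.648e+01  3.000e-02  8.991e+01]
s2 proj [323.5 158.9] [322.1 180.2] xyz [ 0.4643 -0.242   0.024 ] (248, 84, 1.7333333333333334)
  rect [(np.float64(0.115), 157.5), (np.float64(0.174), 70.4)] [ 0.4654 -0.2501  0.024 ]
  cam [-16.76   0.09  89.97]
(array([ 0.433, -0.24 ,  0.32 ]), array([-90. ,  -0.1,   0. ]), 0.8, 29.7)
```

View pics/tiles.png

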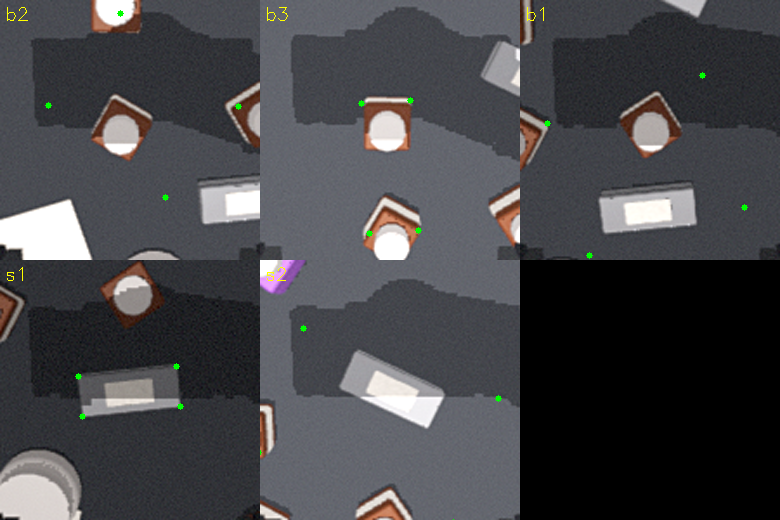

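Three amber bottles confirmed: b2 rotated about −35°, b1 about 42°, b3 about 0°. The purple one is excluded. Loading them now.

```bash
cat >> h.py <<'E'
def pick_place(xy,yaw,xt,yt,yawt,zb,w,pre=.7,rel=.62,g=30):
    "pick at bench height zb, put in tray at tray coords; w = expected opening"
    env.gripper_to(pre); over(xy,.30,yaw); down(xy,.08,rate=.3); 
    if down(xy,zb,rate=.1): print('stopped on the way down'); up(.30); return False
    env.gripper_to(0,g); o=env.read_state()['opening']
    up(.32)
    o2=env.read_state()['opening']; print('grip',round(o,3),round(o2,3))
    if abs(o2-w)>.06: print('BAD GRIP'); return False
    t=tr(xt,yt); over(t,.32,yawt); o3=env.read_state()['opening']
    if abs(o3-w)>.06: print('LOST',o3); return False
    down(t,.172+zb+.012,rate=.2,fl=25); down(t,.172+zb-.003,rate=.04,fl=6)
    env.gripper_to(rel); up(.32); print('placed',pose()); return True
E
python3 - <<'E'
from h import *
for xy,yaw,xt in [((.560,-.359),-35.5,.048),((.465,-.365),1,-.048),((.549,-.246),42,0)]:
    if not pick_place(np.array(xy),yaw,xt,.005,5,.015,.437): break
over([.5,-.25],.4,0)
f=shot('top','t3.png'); a=cv2.resize(f['image'][130:310,240:500],None,fx=3,fy=3,interpolation=cv2.INTER_CUBIC); cv2.imwrite('pics/t3c.png',a)
E
```

```text
grip 0.448 0.445
CONTACT (array([0.637, 0.022, 0.187]), array([-90. ,  -0.2,   5. ]), 0.438, 37.1)
placed (array([0.635, 0.022, 0.319]), array([-90.,   0.,   5.]), 0.618, 38.4)
grip 0.438 0.431
CONTACT (array([0.541, 0.013, 0.187]), array([-90. ,  -0.2,   5. ]), 0.433, 46.6)
placed (array([0.54 , 0.013, 0.319]), array([-89.9,   0. ,   5. ]), 0.622, 47.9)
grip 0.457 0.461
CONTACT (array([0.589, 0.017, 0.187]), array([-90. ,  -0.2,   5. ]), 0.448, 55.1)
placed (array([0.587, 0.018, 0.319]), array([-89.9,   0.1,   5. ]), 0.615, 56.4)
```

View pics/t3c.png

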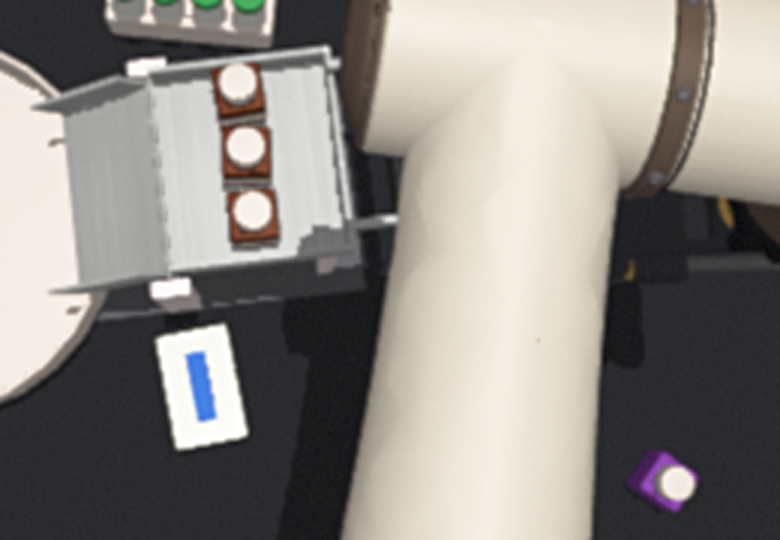

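Three bottles are standing in the tray. Tipping now.

```bash
cat >> h.py <<'E'
def tip(thmax=.71,n=7,g=15,hold=1.0):
    yd=np.array([-np.sin(A),np.cos(A)]); hg=HD+yd*.180; r=np.hypot(.180,.046); p0=np.arctan2(.046,.180)
    P=lambda th:[*(hg-yd*r*np.cos(p0+th)),.168+r*np.sin(p0+th)-.019]
    env.gripper_to(.40); over(HD,.32,5); 
    if down(HD,P(0)[2],rate=.1,fl=12): up(.32); return False
    env.gripper_to(0,g); print('bar grip',pose(),np.round(env.read_state()['force'],1))
    for th in np.linspace(0,thmax,n+1)[1:]:
        env.move_straight(P(th),rate=.12); s=env.read_state(); print(round(th,2),np.round(s['force'],1),round(s['opening'],3))
        if np.linalg.norm(s['force'])>60: print('HIGH'); break
    env.dwell(hold)
    f=shot('top','tip.png')
    k=th
    for th in np.linspace(k,0,n+1)[1:]: env.move_straight(P(th),rate=.12)
    print('down',pose(),np.round(env.read_state()['force'],1)); env.gripper_to(.40); up(.34); return True
E
python3 - <<'E'
from h import *
tip(); over([.45,-.25],.38,0)
f=shot('scene','s4.png'); f=shot('top','t4.png')
a=cv2.resize(f['image'][130:310,145:435],None,fx=2.6,fy=2.6,interpolation=cv2.INTER_CUBIC); cv2.imwrite('pics/t4c.png',a)
print(pose())
E
```

```text
bar grip (array([ 0.599, -0.093,  0.195]), array([-89.8,  -0. ,   5. ]), 0.156, 61.0) [-2.6  8.5  2.5]
0.1 [ 2.3  5.3 -6.4] 0.155
0.2 [ 1.3  4.7 -4.8] 0.154
0.3 [ 2.4  4.2 -6.4] 0.154
0.41 [ 1.8  4.3 -6.5] 0.153
0.51 [ 1.9  2.7 -4.6] 0.154
0.61 [ 0.8  0.8 -2.2] 0.153
0.71 [-0.2 -3.2  1.6] 0.152
down (array([ 0.599, -0.093,  0.195]), array([-89.8,   0. ,   5. ]), 0.155, 66.3) [-0.3  9.3 -3.3]
(array([ 0.451, -0.249,  0.379]), array([-90. ,   0.1,   0.1]), 0.4, 68.8)
```

View pics/t4c.png

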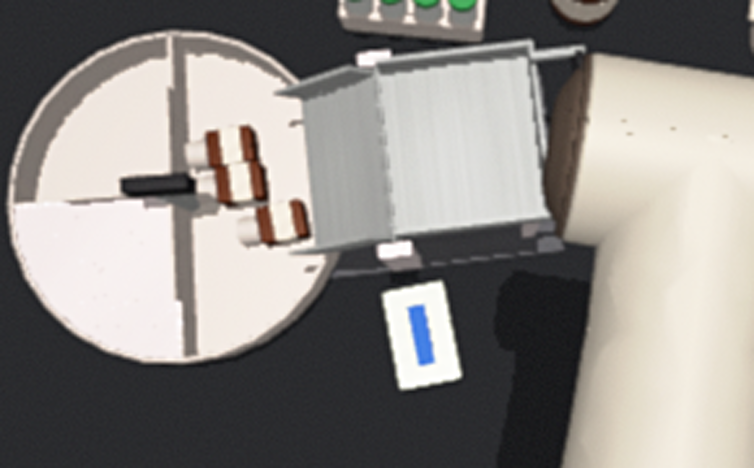

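All three bottles lie in the half-round compartment and the tray is empty. Now I turn to the open quarter (−135°), then re-check the slide boxes.

```bash
sed -i 's/^HD=np.array(\[.599,-.096\]);/HD=np.array([.599,-.0935]);/' h.py; sed -i '/^HD=/s/-.096/-.0935/' h.py; python3 - <<'E'
from h import *
env.gripper_to(.8); turn(274.9,140)
f=shot('top','t5.png'); im=f['image']
a=cv2.resize(im[130:310,145:495],None,fx=2.2,fy=2.2,interpolation=cv2.INTER_CUBIC); cv2.imwrite('pics/t5c.png',a)
hsv=cv2.cvtColor(im,cv2.COLOR_BGR2HSV)
for n,p in dict(s1=(.630,-.2487,.024),s2=(.4317,-.239,.024)).items():
    u,v=map(int,proj(f,p)); sub=im[v-35:v+35,u-35:u+35]; s=hsv[v-35:v+35,u-35:u+35]
    m=((sub.min(2)>80)&(s[...,1]<60)).astype(np.uint8); k,l,st,c=cv2.connectedComponentsWithStats(m)
    for i in range(1,k):
        if 200<st[i,4]<700:
            pts=np.argwhere(l==i)[:,::-1].astype(np.float32)+[u-35,v-35]; q=cv2.boxPoints(cv2.minAreaRect(pts.astype(np.float32))); Q=np.array([at_z(f,*x,.024) for x in q]); e=np.diff(Q[:3],axis=0)
            print(n,Q.mean(0).round(4),[(round(np.linalg.norm(x),3),round(float(np.degrees(np.arctan2(x[1],x[0]))),1)) for x in e])
E
```

```text
gripped (array([0.562, 0.302, 0.127]), array([-90. ,   0. , -85.1]), 0.181, 75.1) [1.5 0.4 0.2]
260 [ 1.4 -1.1  0.4] [0.5621 0.3017 0.127 ] 75.5
245 [ 1.  -1.6  0.8] [0.562  0.3017 0.127 ] 75.9
230 [ 0.4 -0.9  0.8] [0.5619 0.3017 0.127 ] 76.3
215 [ 0.4 -1.2  0.9] [0.5618 0.3018 0.127 ] 76.7
200 [ 0.5 -1.2  1.1] [0.5617 0.3018 0.127 ] 77.1
185 [ 0.4 -0.3  1.3] [0.5616 0.3019 0.127 ] 77.5
170 [-0.3 -0.3  1.3] [0.5617 0.3021 0.127 ] 77.9
155 [-0.9 -0.3  1.1] [0.5617 0.3022 0.127 ] 78.3
140 [ 0.3 -0.1  0.6] [0.5619 0.3022 0.1269] 78.8
s1 [ 0.7054 -0.3168  0.024 ] [(np.float64(0.055), -91.6), (np.float64(0.045), 176.3)]
s1 [ 0.6297 -0.2471  0.024 ] [(np.float64(0.086), -83.3), (np.float64(0.037), -175.4)]
s2 [ 0.4321 -0.2381  0.024 ] [(np.float64(0.036), -26.4), (np.float64(0.086), -115.5)]
```

View pics/t5c.png

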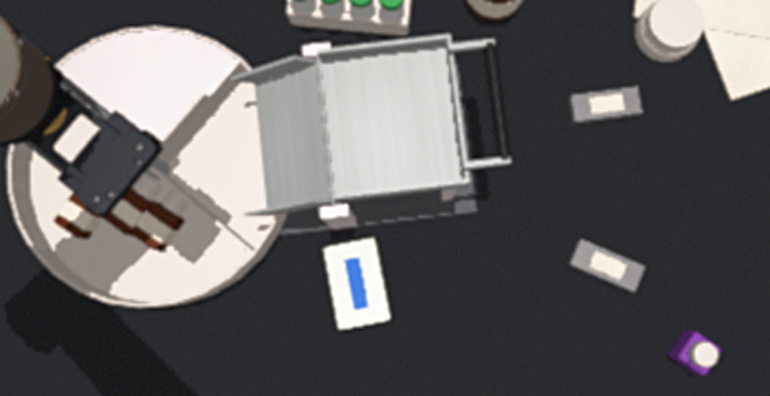

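Open quarter is centred under the chute and the boxes haven't moved. Loading the boxes.

```bash
cat >> h.py <<'E'
def boxrect(f,p,k=45):
    im=f['image']; hsv=cv2.cvtColor(im,cv2.COLOR_BGR2HSV); u,v=map(int,proj(f,p)); out=[]
    m=((im.min(2)>80)&(hsv[...,1]<60)).astype(np.uint8)[v-k:v+k,u-k:u+k]; n,l,st,c=cv2.connectedComponentsWithStats(m)
    for i in range(1,n):
        if 200<st[i,4]<700:
            q=cv2.boxPoints(cv2.minAreaRect((np.argwhere(l==i)[:,::-1]+[u-k,v-k]).astype(np.float32))); Q=np.array([at_z(f,*x,.024) for x in q]); e=sorted(np.diff(Q[:3],axis=0),key=np.linalg.norm)
            if .075<np.linalg.norm(e[1])<.095 and np.linalg.norm(e[0])<.042: out.append((Q.mean(0)[:2],float(np.degrees(np.arctan2(e[1][1],e[1][0])))))
    return out
E
python3 - <<'E'
from h import *
ok=pick_place(np.array([.630,-.248]),95.8,.031,.005,95,.004,.39,pre=.6,rel=.52)
r=boxrect(env.grab_frame('top'),(.432,-.2385,.024)); print(r)
if ok and len(r)==1:
    c,a=r[0]; pick_place(c,a,-.031,.005,95,.004,.39,pre=.6,rel=.52)
f=shot('top','t6.png')
over([.45,-.25],.38,0)
f=shot('top','t6.png'); a=cv2.resize(f['image'][130:310,145:495],None,fx=2.2,fy=2.2,interpolation=cv2.INTER_CUBIC); cv2.imwrite('pics/t6c.png',a); print(pose())
E
```

```text
grip 0.39 0.385
CONTACT (array([0.62 , 0.02 , 0.176]), array([-90.1,   0. ,  95. ]), 0.387, 89.3)
placed (array([0.618, 0.02 , 0.318]), array([-89.9,  -0. ,  95. ]), 0.515, 90.6)
[(array([ 0.4320151 , -0.23820445]), -114.89294121668539)]
grip 0.386 0.385
CONTACT (array([0.558, 0.015, 0.176]), array([-90.1,  -0. ,  95. ]), 0.385, 98.3)
placed (array([0.556, 0.015, 0.318]), array([-89.9,  -0. ,  95. ]), 0.522, 99.5)
(array([ 0.45 , -0.249,  0.379]), array([-90. ,   0.1,   0.1]), 0.518, 100.8)
```

View pics/t6c.png

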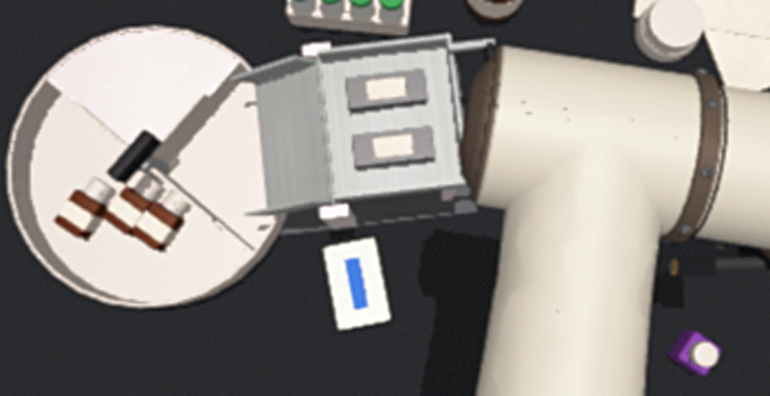

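Both boxes are in the level tray. Tipping.

```bash
python3 - <<'E'
from h import *
tip(); over([.40,-.38],.34,0)
f=shot('top','t7.png'); f2=shot('scene','s7.png')
a=cv2.resize(f['image'][130:310,145:435],None,fx=2.2,fy=2.2,interpolation=cv2.INTER_CUBIC)
b=cv2.resize(f2['image'][160:300,260:480],None,fx=2.2,fy=2.2)[:190*2]
h=max(a.shape[0],0); b=cv2.resize(f2['image'][150:310,280:480],(638,510))
cv2.imwrite('pics/t7c.png',cv2.resize(np.hstack([cv2.resize(a,(638,396)),cv2.resize(b,(495,396))]),(800,280),interpolation=cv2.INTER_AREA)); print(pose())
E
```

```text
bar grip (array([ 0.599, -0.093,  0.195]), array([-90.,  -0.,   5.]), 0.155, 104.1) [-1.   0.2  0.9]
0.1 [ 1.3 -1.5 -2.4] 0.156
0.2 [ 1.2 -2.9 -1. ] 0.152
0.3 [ 1.3 -5.   0.6] 0.155
0.41 [ 0.1 -6.6  2. ] 0.155
0.51 [-0.9 -8.4  5.2] 0.154
0.61 [-1.7 -8.5  6.5] 0.151
0.71 [-2.5 -8.5  8.2] 0.153
down (array([ 0.599, -0.093,  0.193]), array([-89.9,   0.1,   5. ]), 0.15, 109.5) [ 2.3 -0.8 -1.7]
(array([ 0.401, -0.379,  0.34 ]), array([-90. ,   0. ,   0.1]), 0.399, 112.3)
```

View pics/t7c.png

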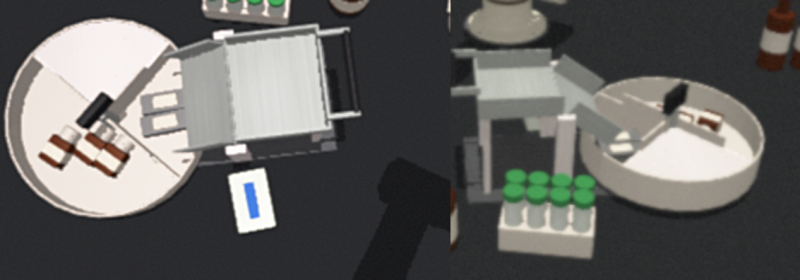

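```bash
python3 - <<'E'
from h import *
env.dwell(.5)
f=env.grab_frame('top'); 
for t in ('slidebox1_c','carton_c','bottle1_c'):
  for d in env.search_frame(f,t): print(t,np.round(d['xyz'],3),round(d['score'],2),'r',round(np.hypot(*(np.array(d['xyz'])[:2]-AX)),3))
a=cv2.resize(f['image'][165:245,195:305],None,fx=7,fy=7,interpolation=cv2.INTER_CUBIC); cv2.imwrite('pics/z.png',a)
E
```

```text
slidebox1_c [0.59  0.214 0.048] 0.81 r 0.093
slidebox1_c [0.55  0.208 0.051] 0.39 r 0.095
carton_c [0.42  0.063 0.067] 0.94 r 0.278
bottle1_c [0.515 0.328 0.068] 0.7 r 0.053
bottle1_c [0.512 0.383 0.064] 0.17 r 0.095
```

View pics/z.png

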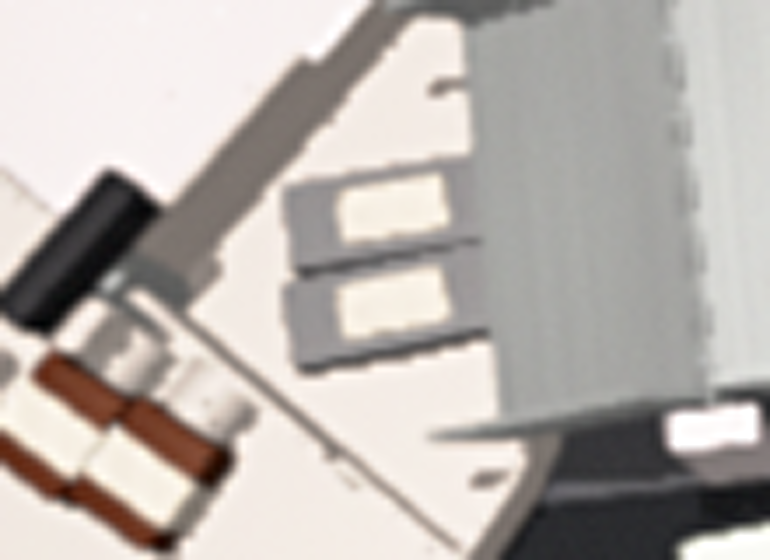

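Both boxes lie flat in the open quarter: tops at z ≈ 0.05, about 94 mm from the axis. The bottles are past the divider and the carton is upright, top at 0.067. The tray is level and empty, and the arm is clear. Handing in.

```bash
python3 -c "
from h import *
print(env.read_state()['force'],pose()); env.close_job()"
```

```text
[ 0.01298119  0.21876893 -0.20920498] (array([ 0.4 , -0.38,  0.34]), array([-90.,  -0.,  -0.]), 0.406, 113.0)
the job is handed in; nothing more can be done
```

The job is done and was handed in at 113 s of the 210 s allowed; the system gave no verdict. I set the carton upright on the bench, then tipped all three amber bottles into the half-round compartment. After that I turned the bin 135° and tipped both slide boxes into the open quarter.

**Last checks:**
- **Bottles:** all three lie on the half-round side of the divider.
- **Slide boxes:** both lie flat in the open quarter, about 94 mm from the axis.
- **Tray:** empty, and it looks level in the pictures; I had no direct reading of its angle.
- **Robot:** clear of everything, with almost no force on the tool.
- **Left alone:** I didn't touch the rack, reagent bottle, jar or purple look-alike. I didn't measure the reagent bottle or jar again at the end.

**One disagreement:** the carton was found about 30 mm from where I first saw it on the bench, probably the announced knock. It is still upright, with its top at about 67 mm.

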